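Tip the inspected blanks into the deep bin

TASK

The inspection tray on the rubber mat holds three machined blanks that have passed. Lift it by its handle and carry it level to the deep white bin (not the shallow basket), tip it so that all three slide off its open end into the bin from just above the rim, then put the empty tray back flat on its mat, lined up with it as it was (either way round), and let go. Do not handle the blanks themselves, and leave the kettle, the bottle and the loupe stand where they are.

Things in the scene. Friction and masses are not known exactly. Their poses are not given: they have to be found in the camera images.
- tray: Aluminium tray, 190 mm (x) by 130 mm (y; 142 over the handle posts), 0.6 kg loaded. Origin: centre of its underside. Floor 5 mm, smooth; 3 mm walls, 27 mm high, on the long sides and the -x end; the +x end is open. A black bar handle bridges it along y over x = 0: 16 mm thick, 67 to 93 mm above the underside, on posts outside the walls. Any turn about z.
- tray_grip (a point): Middle of the handle bar, 80 mm above the tray's underside: the point to grip, fingers closing along the tray's x on the 16 mm thickness.
- tray_lip (a point): Middle of the open end's edge, on the floor's upper face: 95 mm along the tray's +x from its origin, 5 mm above its underside.
- jaw: L-shaped blank, 62 x 32 x 30 mm, about 0.1 kg. Solid metal, plain grey, origin at the centre of its underside as it starts (lying flat in the tray, long side along its x axis).
- channel: U-shaped channel blank, 62 x 34 x 30 mm, about 0.12 kg. Solid metal, plain grey, origin at the centre of its underside as it starts (lying flat in the tray, long side along its x axis).
- spool: Square-flanged spool blank, 62 x 30 x 30 mm, about 0.09 kg. Solid metal, plain grey, origin at the centre of its underside as it starts (lying flat in the tray, long side along its x axis).
- jaw_mid (a point): Centre of the jaw blank: 15 mm above its origin along its own z axis.
- channel_mid (a point): Centre of the channel blank: 15 mm above its origin along its own z axis.
- spool_mid (a point): Centre of the spool blank: 15 mm above its origin along its own z axis.
- mat: Flat black rubber mat, 220 mm (x) by 160 mm (y), 4 mm thick, fixed to the bench. Origin at the centre of its underside, at bench height. The tray starts on it and ends on it.
- bin: Deep open bin of white plastic, fixed: 220 mm (x) by 170 mm (y), 100 mm tall, walls and floor 5 mm, a 6 mm bead round the rim. Origin at the centre of its underside.
- basket: Shallow open basket of the same white plastic and the same outline (220 mm by 170 mm), only 45 mm tall, fixed. Origin at the centre of its underside. Not to be used.
- kettle: Aluminium kettle, 160 mm across, spout reaching 123 mm out along its +x, 191 mm tall to the top of its black bail handle. Origin at the centre of its underside. To be left alone.
- oil: Clear plastic bottle with a black cap, 68 mm across, 190 mm tall, upright. Origin at the centre of its underside. To be left alone.
- loupe: Loupe stand: round foot 84 mm across and 12 mm high, a 12 mm rod, and an eyepiece 36 mm across held 25 mm along its +x, 302 mm tall in all. Origin at the centre of its underside. To be left alone.
Not all that is in view belongs to the job. Leave any pink or turquoise look-alike of the jaw alone. Leave any red look-alike of the spool alone.

How it is judged:
By the outcome, as a careful person would: the job done as asked, in the order asked, and still so for the second after the job is handed in, with the robot touching nothing.
It also fails if it takes over 61 s, if anything falls off the work surface, if the arm or the gripper's body presses on something with over 40 N, if the wrist force passes 120 N, or if a joint passes its speed limit or range.

ROBOT

A 7-joint arm with a two-finger parallel gripper is mounted at the origin on the work surface. World frame = base frame: x ahead of the robot, y to its left, z up, the work surface at z = 0. Lengths are in m, angles in rad, forces in N, time in s.
With the tool pointing down it reaches from about 0.35 to 0.9 m from the base axis. Payload 8.1 kg.
Tool frame: the origin (TCP) lies at the very end of the fingers, on their centre line; the grasp point (between the pads) lies 19 mm behind it; z points along the fingers, y is the line along which they close (so a half turn about z gives the same grasp; the last joint's range is limited). The gripper opens to 92 mm and grips with 3 to 60 N. Pads are 19 mm wide; open, the fingers measure 130 mm over their backs; the gripper's body (75 mm by 190 mm) begins 47 mm behind the grasp point.
Start: joints at [-1.348, 0.434, 0.025, 1.573, -0.012, 1.134, -0.075], TCP at [0.2, 0.592, 0.227] pointing down, gripper open.
Joint ranges: [-2.62, 2.62], [-0.44, 2.09], [-1.27, 1.32], [0.08, 2.57], [-1.32, 4.46], [0.12, 2], [-2.74, 2.74]. Speed limits (rad/s): [2.22, 2.22, 3.01, 3.01, 3.14, 3.14, 3.14].

INTERFACE

Orientations are given as a rotation vector (axis times angle).
In Python, from cell import observe, get_image, sign_off, find_in, trace, place_of gives the robot as it stands. The module is installed in compiled form; this text tells all that it offers.
- The arm moves only by the shell command python3 -m handwheel 'ROWS' [OPENING] [FORCE]. ROWS is JSON, a list of rows, each a list of 6 numbers: the shift along the tool's x, y, z each as a share of 0.02 m, from -1 to 1, then the turn, a rotation vector about the tool's x, y, z each as a share of 4 degrees, from -1 to 1. A call has 1 to 8 rows; each row shifts and turns the commanded pose from where the row before left it, along the tool's axes as they then stand; what a row does not reach is not made up. A row lasts 1/12 s, in which the tool goes at most 41.7 mm and 7.16 degrees, less where a joint would pass 70% of its speed; a pose out of reach is approached as far as the arm can. A call with a number of a shift or a turn outside -1 to 1 is refused whole. A call with a gripper value outside its range is refused whole. OPENING is the opening, from 0 (shut) to 1 (fully open), set as the call begins (- or left out, the last holds). The fingers move at their own pace and stop on an object; FORCE is the grip in N (left out, the last holds). Time passes only in rows, so rows that do not move let the fingers close. It gives the time, the measured TCP pose, the force, the opening and the grip force at its end, in the units of the state.
- observe(): the state, without advancing time (a new reading comes with each control period).
- get_image(name): name is "side" or "top" or "wrist"; returns a dict with "image" (384x512x3 uint8, red, green, blue), "fx", "fy", "cx", "cy" (pixels), "k1" (the pictures are not rectified: a ray, as slopes to the right and down, at radius r is drawn at 1 + k1 r^2 times it, then the intrinsics apply), "position" and "orientation" of the camera in the world. Camera axes: x right, y down, z forward; pixel columns grow to the right and rows downward; lengths in m; the calibration is good to about 2 mm. A picture is of the moment at which its call begins. There is no depth.
- sign_off(): hands the job in; it is judged then, once.
Trained networks look in the newest picture that a camera, given by its name, has taken for a name from the list of things; names that differ only in an ending like _2 or _b are one class to them, and where a whole thing is asked for, a point or a joint stands for the part that bears it (a point fixed in the world has none). Each returns a list of dicts, best first, with "score" (0 to 1); they miss things now and then, are a little off and sometimes report something else, mostly with a low value. They report only what shows in the picture. A call takes as long as a camera call. They do not tell look-alikes from the thing itself.
- find_in(label, camera): "rect" ([centre column, centre row, width, height] as shares, 0 to 1, of the picture: columns of its width, rows of its height, round what is visible of it).
- trace(label, camera): "region" (384x512 bool, what is visible of it) and "rect" ([centre column, centre row, width, height] as shares, 0 to 1, of the picture: columns of its width, rows of its height, round what is visible of it).
- place_of(label, camera): "point" ([column, row] as shares, 0 to 1, of the picture: columns of its width, rows of its height: a listed point, or the origin of a listed thing).
The state is a dict: "clock": time; "joints": joint angles; "dq": joint speeds; "joint_efforts": joint torques, N m; "position": TCP position; "ee_rot": TCP orientation; "force": force on the tool from outside, world axes, zero at the start; "ft_torque": the same for the moment, N m; "width": opening from 0.0 (shut) to 1.0 (fully open); "gripper_force": force on a finger pad.
Only numpy, scipy, OpenCV 4.12 (cv2) and the standard library are available. Lean on these libraries where they do the work, as an engineer would, in place of code of your own. Each camera call takes 0.05 s, during which the arm holds its last target. There are 200 camera calls.

## Working session

There is one attempt and no reset: what is moved stays moved. The work goes in short steps, Python scripts to look and compute and a shell command to move; the robot and the scene stay as the last step left them, time stands still between calls to the robot, and variables do not carry over. Pictures are saved under pics/ and viewed, at most 10 in all, crops included, and the job is handed in when it is done.

```bash
mkdir -p pics
cat > h.py <<'E'
import numpy as np, cv2
from scipy.spatial.transform import Rotation as R
from cell import *
def rot(o):
    o=np.array(o,float)
    return o if o.shape==(3,3) else R.from_rotvec(o).as_matrix() if o.size==3 else R.from_quat(o).as_matrix()
def ray(g,col,row):
    K=np.array([[g['fx'],0,g['cx']],[0,g['fy'],g['cy']],[0,0,1.]])
    p=cv2.undistortPoints(np.array([[[col,row]]],float),K,np.array([g['k1'],0,0,0,0.]))[0,0]
    return np.array(g['position']),rot(g['orientation'])@np.array([p[0],p[1],1])
def onz(g,col,row,z):
    o,d=ray(g,col,row); return o+d*(z-o[2])/d[2]
def proj(g,P):
    q=rot(g['orientation']).T@(np.array(P)-np.array(g['position']));s=q[:2]/q[2];s=s*(1+g['k1']*(s@s))
    return s[0]*g['fx']+g['cx'],s[1]*g['fy']+g['cy']
def tri(rs):
    A=np.zeros((3,3));b=np.zeros(3)
    for o,d in rs:
        d=d/np.linalg.norm(d);M=np.eye(3)-np.outer(d,d);A+=M;b+=M@o
    return np.linalg.solve(A,b)
E
python3 - <<'E'
from h import *
s=observe();print(s['position'],s['ee_rot'],s['width'],s['clock'])
G={}
for c in("top","side"):
    g=G[c]=get_image(c);cv2.imwrite(f"pics/{c}0.png",g['image'][:,:,::-1]);print(c,g['position'],np.shape(g['orientation']),g['fx'])
for n in"tray tray_grip tray_lip mat bin basket kettle oil loupe jaw_mid channel_mid spool_mid".split():
    rs=[]
    for c in G:
        r=place_of(n,c)
        for q in r[:2]:
            print(n,c,round(q['score'],2),np.round(np.array(q['point'])*[512,384],0),end=' ; ')
        if r:rs.append(ray(G[c],*(np.array(r[0]['point'])*[512,384])))
    print('->',np.round(tri(rs),3) if len(rs)==2 else '')
E
```

```text
[0.19990285 0.59160927 0.22594722] [-5.09547146e-01 -3.09987840e+00  2.51788600e-03] 1.0025387456393056 0.0
top [0.44744958 0.00887282 1.03673426] (3,) 362.11691793149214
side [ 0.42191198 -1.0065836   0.97156681] (3,) 495.36341375880943
tray top 0.29 [248. 272.] ; tray side 0.58 [285. 212.] ; -> [ 0.514 -0.017  0.042]
tray_grip top 0.97 [263. 170.] ; tray_grip side 0.91 [289. 190.] ; -> [ 0.658 -0.026  0.087]
tray_lip top 0.8 [242. 151.] ; tray_lip top 0.43 [127. 263.] ; tray_lip side 0.72 [311. 194.] ; -> [0.734 0.032 0.013]
mat top 0.31 [281. 178.] ; -> 
bin top 0.84 [362. 249.] ; bin top 0.57 [263. 180.] ; bin side 0.91 [222. 305.] ; -> [ 0.442 -0.309  0.001]
basket top 0.75 [125. 261.] ; basket top 0.31 [261. 172.] ; basket side 0.64 [195. 144.] ; -> [ 0.419  0.374 -0.02 ]
kettle top 0.8 [158. 150.] ; kettle top 0.43 [266. 197.] ; kettle side 0.77 [297. 147.] ; -> [ 0.746  0.28  -0.002]
oil top 0.79 [348. 148.] ; oil top 0.5 [279. 179.] ; oil side 0.72 [347. 278.] ; -> [ 0.745 -0.285  0.014]
loupe top 0.61 [248. 270.] ; loupe side 0.87 [192. 213.] ; -> [ 0.39   0.019 -0.003]
jaw_mid top 0.62 [263. 195.] ; jaw_mid top 0.61 [302. 244.] ; jaw_mid side 0.76 [219. 177.] ; jaw_mid side 0.67 [217. 244.] ; -> [ 0.524 -0.027  0.168]
channel_mid top 0.66 [278. 179.] ; channel_mid side 0.66 [286. 224.] ; channel_mid side 0.47 [300. 198.] ; -> [ 0.646 -0.073  0.006]
spool_mid top 0.73 [283. 178.] ; spool_mid top 0.68 [255. 162.] ; spool_mid side 0.54 [302. 197.] ; spool_mid side 0.34 [295. 147.] ; -> [ 0.655 -0.081  0.106]
```

View pics/top0.png

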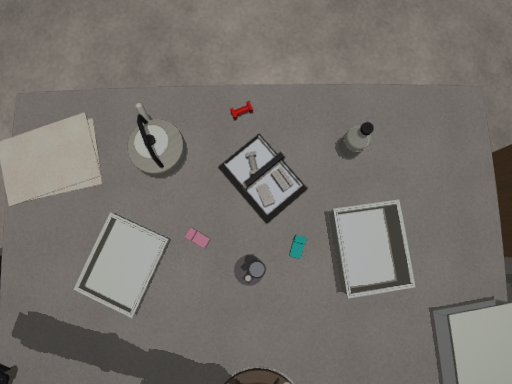

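View pics/side0.png

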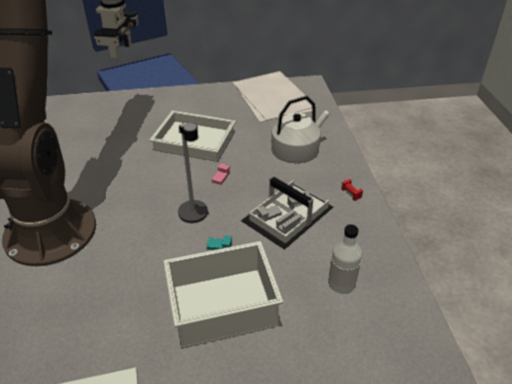

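The top view shows the tray on its mat at about (262,178), handle from (245,187) to (284,155). The bin is at (372,248), the basket at (122,264), and the loupe at (250,270). The pink, turquoise and red pieces are loose on the bench. Next I measure the tray, mat and bin more closely.

Run:
```python
from h import *
g=get_image("top");im=g['image'];gr=cv2.cvtColor(im,cv2.COLOR_RGB2GRAY)
t=cv2.resize(im[120:235,205:320],None,fx=5,fy=5,interpolation=cv2.INTER_CUBIC)
cv2.imwrite("pics/crop1.png",t[:,:,::-1])
roi=np.zeros_like(gr);roi[125:230,210:315]=1
m=((gr<45)&(roi>0)).astype(np.uint8)
n,l,st,_=cv2.connectedComponentsWithStats(m);k=1+st[1:,4].argmax()
r=cv2.minAreaRect(np.argwhere(l==k)[:,::-1].astype(np.float32));b=cv2.boxPoints(r)
w=np.array([onz(g,*p,.003) for p in b]);print('mat',b.round(1).tolist(),w.round(3).tolist(),w.mean(0))
for i in range(2):d=w[i+1]-w[i];print(np.linalg.norm(d),np.degrees(np.arctan2(d[1],d[0])))
r=trace("bin","top")[0];q=cv2.minAreaRect(np.argwhere(r['region'])[:,::-1].astype(np.float32));b=cv2.boxPoints(q)
w=np.array([onz(g,*p,.1) for p in b]);print('bin',b.round(1).tolist(),w.round(3).tolist(),w.mean(0))
for i in range(2):d=w[i+1]-w[i];print(np.linalg.norm(d),np.degrees(np.arctan2(d[1],d[0])))
p=np.array(place_of("tray_grip","top")[0]['point'])*[512,384];print('grip',onz(g,*p,.084))
p=np.array(place_of("tray_lip","top")[0]['point'])*[512,384];print('lip',onz(g,*p,.009))
```

```text
mat [[217.89999389648438, 166.8000030517578], [258.3999938964844, 132.1999969482422], [306.5, 188.60000610351562], [266.1000061035156, 223.1999969482422]] [[0.69, 0.101, 0.003], [0.793, -0.019, 0.003], [0.62, -0.155, 0.003], [0.522, -0.035, 0.003]] [ 0.65648482 -0.02716975  0.003     ]
0.158856306575976 -49.40152809491401
0.22030334882778274 -141.8007950089184
bin [[327.0, 208.3000030517578], [401.1000061035156, 196.89999389648438], [415.1000061035156, 287.79998779296875], [341.0, 299.20001220703125]] [[0.551, -0.192, 0.1], [0.577, -0.394, 0.1], [0.338, -0.414, 0.1], [0.318, -0.217, 0.1]] [ 0.44575943 -0.30412836  0.1       ]
0.20385032203441944 -82.66689321439166
0.23962500801061296 -175.27648608586335
grip [ 0.66417386 -0.02840471  0.084     ]
lip [0.73975918 0.02960204 0.009     ]
```

View pics/crop1.png

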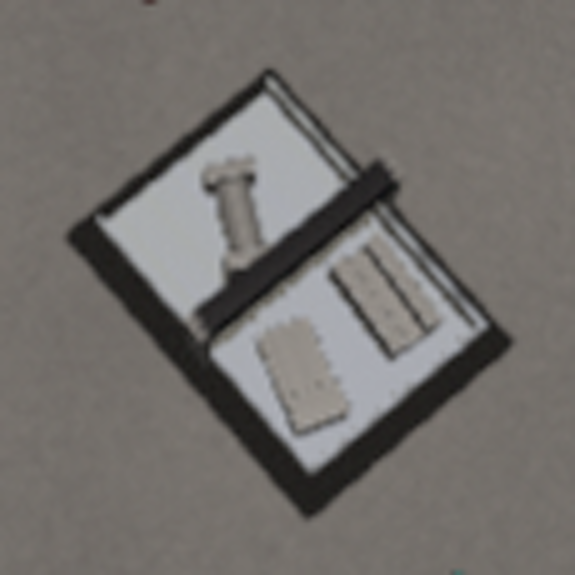

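```bash
cat > log.py <<'E'
from cell import observe
import json,numpy as np
s=observe();open('log.jsonl','a').write(json.dumps([list(map(float,s[k])) for k in('joints','position','ee_rot')])+'\n')
from scipy.spatial.transform import Rotation as R
M=R.from_rotvec(s['ee_rot']).as_matrix()
az=lambda v:round(float(np.degrees(np.arctan2(v[1],v[0]))),2)
print(round(s['clock'],2),'p',np.round(s['position'],4),'y az',az(M[:,1]),'z',np.round(M[:,2],3),'F',np.round(s['force'],1),'w',round(s['width'],3),'g',round(s['gripper_force'],1),'q',np.round(s['joints'],2))
E
python3 log.py
python3 -m handwheel '[[0,0,0,0,0,1],[0,0,0,0,0,1],[0,0,0,0,0,1],[0,0,0,0,0,1],[0,0,0,0,0,1],[0,0,0,0,0,1],[0,0,0,0,0,1],[0,0,0,0,0,0.95]]' 1;python3 log.py
H='python3 -m handwheel'
python3 -m handwheel '[[-0.96,-0.05,0,0,0,0],[-0.96,-0.05,0,0,0,0],[-0.96,-0.05,0,0,0,0],[-0.96,-0.05,0,0,0,0],[-0.96,-0.05,0,0,0,0],[-0.96,-0.05,0,0,0,0],[-0.96,-0.05,0,0,0,0],[-0.96,-0.05,0,0,0,0]]';python3 log.py
```

```text
1.5 p [0.2001 0.5921 0.2267] y az 71.33 z [ 0. -0. -1.] F [-0.  -0.1  1.1] w 1.0 g 0.0 q [-1.35  0.43  0.03  1.57 -0.01  1.13 -0.08]
clock: 2.17
position: [0.2, 0.5922, 0.2268]
ee_rot: [-1.344, -2.839, -0.0]
force: [-0.1, -0.1, 0.1]
width: 0.998
gripper_force: 0.0
2.17 p [0.2    0.5922 0.2268] y az 39.33 z [ 0.  0. -1.] F [-0.1 -0.1  0.1] w 0.998 g 0.0 q [-1.43  0.43  0.15  1.58 -0.07  1.13 -0.58]
clock: 2.83
position: [0.2921, 0.4678, 0.2268]
ee_rot: [-1.339, -2.842, -0.0]
force: [0.9, 0.0, -0.5]
width: 1.002
gripper_force: 0.0
2.83 p [0.2921 0.4678 0.2268] y az 39.54 z [ 0.  0. -1.] F [ 0.9  0.  -0.5] w 1.002 g 0.0 q [-1.25  0.31  0.18  1.77 -0.06  1.07 -0.35]
```

```bash
python3 -m handwheel '[[-0.96,-0.05,0,0,0,0],[-0.96,-0.05,0,0,0,0],[-0.96,-0.05,0,0,0,0],[-0.96,-0.05,0,0,0,0],[-0.96,-0.05,0,0,0,0],[-0.96,-0.05,0,0,0,0],[-0.96,-0.05,0,0,0,0],[-0.96,-0.05,0,0,0,0]]'>/dev/null;python3 log.py
python3 -m handwheel '[[-0.96,-0.05,0,0,0,0],[-0.96,-0.05,0,0,0,0],[-0.96,-0.05,0,0,0,0],[-0.96,-0.05,0,0,0,0],[-0.96,-0.05,0,0,0,0],[-0.96,-0.05,0,0,0,0],[-0.96,-0.05,0,0,0,0],[-0.96,-0.05,0,0,0,0]]'>/dev/null;python3 log.py
python3 -m handwheel '[[-0.96,-0.05,0,0,0,0],[-0.96,-0.05,0,0,0,0],[-0.96,-0.05,0,0,0,0],[-0.96,-0.05,0,0,0,0],[-0.96,-0.05,0,0,0,0],[-0.96,-0.05,0,0,0,0],[-0.96,-0.05,0,0,0,0],[-0.96,-0.05,0,0,0,0]]'>/dev/null;python3 log.py
python3 -m handwheel '[[-0.96,-0.05,0,0,0,0],[-0.96,-0.05,0,0,0,0],[-0.96,-0.05,0,0,0,0],[-0.96,-0.05,0,0,0,0],[-0.96,-0.05,0,0,0,0],[-0.96,-0.05,0,0,0,0],[-0.96,-0.05,0,0,0,0],[0,0,0,0,0,0]]'>/dev/null;python3 log.py
python3 - <<'E'
from h import *
g=get_image("wrist");cv2.imwrite("pics/wrist1.png",g['image'][:,:,::-1]);print(g['position'])
for n,z in(("tray_grip",.084),("tray_lip",.009),("mat",0),("tray",.004)):
    for q in place_of(n,"wrist")[:2]:
        p=np.array(q['point'])*[512,384];print(n,round(q['score'],2),p.round(),onz(g,*p,z).round(4))
E
python3 log.py
```

```text
3.5 p [0.3837 0.3443 0.2269] y az 39.53 z [ 0.  0. -1.] F [ 0.3 -0.3 -0.6] w 1.002 g 0.0 q [-1.03  0.25  0.25  1.85 -0.07  1.04 -0.07]
4.17 p [0.4754 0.2207 0.2269] y az 39.53 z [ 0.  0. -1.] F [0.1 0.5 0.8] w 0.999 g 0.0 q [-0.79  0.27  0.33  1.84 -0.1   1.05  0.26]
4.83 p [0.5669 0.0971 0.2268] y az 39.54 z [ 0.  0. -1.] F [0.6 0.3 0.2] w 0.998 g 0.0 q [-0.54  0.36  0.38  1.72 -0.15  1.09  0.58]
5.5 p [ 0.648  -0.0147  0.2267] y az 39.29 z [ 0.001 -0.003 -1.   ] F [-0.4 -0.7 -0.2] w 1.0 g 0.0 q [-0.33  0.49  0.41  1.54 -0.2   1.16  0.8 ]
[0.60706677 0.03576099 0.38448519]
tray_grip 0.67 [251. 196.] [ 0.6611 -0.0282  0.084 ]
tray_lip 0.84 [321. 178.] [0.7305 0.0325 0.009 ]
mat 0.71 [215. 206.] [ 0.6475 -0.088   0.    ]
tray 0.67 [251. 181.] [ 0.6622 -0.0284  0.004 ]
tray 0.61 [455.  34.] [0.7374 0.2701 0.004 ]
5.75 p [ 0.6462 -0.0089  0.2267] y az 39.61 z [-0.     0.001 -1.   ] F [ 0.   0.  -0.1] w 1.002 g 0.0 q [-0.33  0.48  0.4   1.54 -0.2   1.16  0.8 ]
```

View pics/wrist1.png

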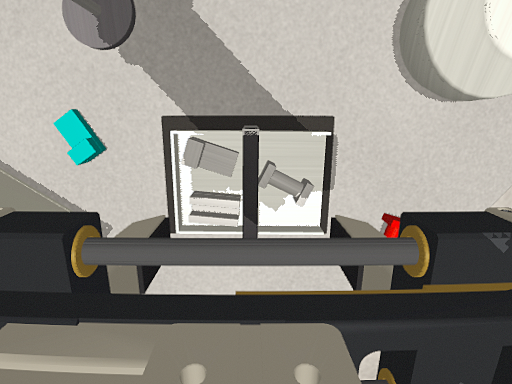

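The wrist view shows the tray square under the gripper. The handle is vertical at column 251, the open end is on the right at about column 330, and the mat's back edge is at row 117. I'll fit the handle line next.

```bash
python3 - <<'E'
from h import *
g=get_image("wrist");gr=cv2.cvtColor(g['image'],cv2.COLOR_RGB2GRAY)
P=[]
for r in range(142,228,3):
    row=gr[r,236:268];c=np.where(row<80)[0]+236
    if len(c):P.append((c.min(),c.max()+1,r))
P=np.array(P,float);print(P[::6])
W=np.array([onz(g,(a+b)/2,r+.5,.097)[:2] for a,b,r in P])
d=np.linalg.svd(W-W.mean(0))[2][0];print('bar az',np.degrees(np.arctan2(d[1],d[0])),'on line',W.mean(0))
# ends
for y,x in((127,251),(236,251)):print(onz(g,x,y,.097))
# mat outer edge columns and far edge row
m=gr<75
col=[ (r,np.where(m[r,150:185])[0].min()+150) for r in range(125,230,6) if m[r,150:185].any()]
W=np.array([onz(g,c,r+.5,.004)[:2] for r,c in col]);d=np.linalg.svd(W-W.mean(0))[2][0];print('mat -x edge az',np.degrees(np.arctan2(d[1],d[0])),W.mean(0),[c for r,c in col])
row=[(c,np.where(m[108:130,c])[0].min()+108) for c in range(168,330,8) if m[108:130,c].any()]
W=np.array([onz(g,c+.5,r,.004)[:2] for c,r in row]);d=np.linalg.svd(W-W.mean(0))[2][0];print('mat +y edge az',np.degrees(np.arctan2(d[1],d[0])),W.mean(0),[r for c,r in row])
for p in((163,117),(333,117),(163,237)):print('matcorner',onz(g,*p,.004).round(4))
E
python3 log.py
```

```text
[[241. 257. 142.]
 [241. 256. 160.]
 [241. 262. 178.]
 [241. 256. 196.]
 [241. 255. 214.]]
bar az -51.14717230815779 on line [ 0.6475732  -0.01180888]
[0.61301454 0.03358296 0.097     ]
[ 0.68445417 -0.05245659  0.097     ]
mat -x edge az -53.206419816884434 [ 0.56759233 -0.09272108] [np.int64(161), np.int64(161), np.int64(161), np.int64(162), np.int64(162), np.int64(163), np.int64(163), np.int64(163), np.int64(164), np.int64(164), np.int64(165), np.int64(165), np.int64(165), np.int64(166), np.int64(166), np.int64(167), np.int64(162), np.int64(157)]
mat +y edge az 39.272552976380354 [0.60850191 0.03485789] [np.int64(121), np.int64(121), np.int64(121), np.int64(121), np.int64(121), np.int64(121), np.int64(121), np.int64(121), np.int64(121), np.int64(121), np.int64(121), np.int64(121), np.int64(121), np.int64(121), np.int64(121), np.int64(121), np.int64(122), np.int64(122), np.int64(122), np.int64(122), np.int64(122)]
matcorner [ 0.522  -0.0297  0.004 ]
matcorner [0.6871 0.1071 0.004 ]
matcorner [ 0.6168 -0.1621  0.004 ]
5.8 p [ 0.6462 -0.0089  0.2267] y az 39.62 z [-0.     0.001 -1.   ] F [-0.  -0.1  0.2] w 0.998 g 0.0 q [-0.33  0.48  0.4   1.54 -0.2   1.16  0.8 ]
```

```bash
python3 -m handwheel '[[-0.515,0,0,0,0,0.1],[-0.515,0,0,0,0,0],[0,0,0,0,0,0]]'>/dev/null;python3 log.py
python3 -m handwheel '[[0,0,1,0,0,0],[0,0,1,0,0,0],[0,0,1,0,0,0],[0,0,1,0,0,0],[0,0,1,0,0,0],[0,0,1,0,0,0]]'>/dev/null;python3 log.py
python3 -m handwheel '[[0,0,0.7,0,0,0],[0,0,0.7,0,0,0],[0,0,0.6,0,0,0],[0,0,0,0,0,0],[0,0,0,0,0,0]]'>/dev/null;python3 log.py
python3 -m handwheel '[[0,0,0,0,0,0],[0,0,0,0,0,0],[0,0,0,0,0,0],[0,0,0,0,0,0],[0,0,0,0,0,0],[0,0,0,0,0,0],[0,0,0,0,0,0]]' 0.05 55 >/dev/null;python3 log.py
```

```text
6.05 p [ 0.6607 -0.0287  0.2269] y az 39.01 z [ 0.001 -0.002 -1.   ] F [ 0.4 -1.3  0.5] w 0.995 g 0.0 q [-0.3   0.51  0.41  1.5  -0.21  1.17  0.83]
6.55 p [ 0.6598 -0.0266  0.1058] y az 39.1 z [ 0. -0. -1.] F [-0.4  0.6  1.2] w 0.995 g 0.0 q [-0.28  0.62  0.37  1.63 -0.26  0.94  0.87]
6.97 p [ 0.6594 -0.0264  0.0663] y az 39.11 z [-0.001 -0.    -1.   ] F [0.1 0.2 0.7] w 1.001 g 0.0 q [-0.26  0.66  0.35  1.66 -0.28  0.86  0.88]
7.55 p [ 0.6597 -0.0262  0.0669] y az 39.13 z [ 0.  0. -1.] F [0.6 0.  0. ] w 0.543 g 0.0 q [-0.26  0.66  0.35  1.66 -0.28  0.86  0.88]
```

```bash
python3 -m handwheel '[[0,0,0,0,0,0],[0,0,0,0,0,0],[0,0,0,0,0,0],[0,0,0,0,0,0],[0,0,0,0,0,0],[0,0,0,0,0,0],[0,0,0,0,0,0],[0,0,0,0,0,0]]' >/dev/null;python3 log.py
python3 -m handwheel '[[0,0,-0.3,0,0,0],[0,0,-0.6,0,0,0],[0,0,-0.6,0,0,0],[0,0,0,0,0,0]]' >/dev/null;python3 log.py
```

```text
8.22 p [ 0.6593 -0.0266  0.0667] y az 39.11 z [-0.001 -0.    -1.   ] F [-1.7 -0.7  1.6] w 0.171 g 55.0 q [-0.26  0.66  0.35  1.66 -0.28  0.86  0.88]
8.55 p [ 0.6616 -0.0262  0.1   ] y az 39.14 z [ 0.005  0.    -1.   ] F [ 1.1 -0.6 -5. ] w 0.175 g 55.0 q [-0.27  0.63  0.36  1.64 -0.26  0.92  0.87]
```

```bash
cat > fk.py <<'E'
import numpy as np,json,itertools
from scipy.spatial.transform import Rotation as R
from scipy.optimize import least_squares
def fk(q,sg,p):
    off,d1,L1,L2,L3,a,b,o7,c=p
    s1,s3,s5,s7=sg
    Z=lambda t:R.from_euler('z',t);Y=lambda t:R.from_euler('y',t)
    A=Z(s1*q[0]+off)*Y(q[1]);x=np.array([0,0,d1])
    A3=A*Z(s3*q[2]);x=x+A3.apply([a,0,L1])
    A5=A3*Y(q[3])*Z(s5*q[4]);x=x+A5.apply([b,0,L2])
    A7=A5*Y(q[5]);x=x+A7.apply([c,0,L3])
    return x,A7*Z(s7*q[6]+o7)
def res(p,D,sg):
    r=[]
    for q,x,v in D:
        X,A=fk(q,sg,p);r+=list((X-x)*10);r+=list((A.inv()*R.from_rotvec(v)).as_rotvec())
    return np.array(r)
if __name__=='__main__':
    D=[tuple(map(np.array,l)) for l in map(json.loads,open('log.jsonl'))]
    out=[]
    for sg in itertools.product([1,-1],repeat=4):
        for o in(0,3.14):
          for o7 in (0,1.57,3.14,-1.57):
            f=least_squares(res,[o,.33,.4,.4,.25,0,0,o7,0],args=(D,sg),max_nfev=60);out.append((f.cost,sg,f.x))
    out.sort(key=lambda t:t[0])
    for t in out[:3]:print(t[0],t[1],t[2].round(4))
    json.dump([out[0][1],list(out[0][2])],open('model.json','w'))
E
time python3 fk.py
```

```text
0.019853388662176494 (-1, -1, -1, -1) [-0.0846  0.0211  0.5697  0.4283  0.1221 -0.0068  0.0095  1.4862 -0.0137]
0.01985338866217672 (-1, -1, -1, -1) [-0.0846  0.0211  0.5697  0.4283  0.1221 -0.0068  0.0095  1.4862 -0.0137]
0.019853388662179033 (-1, -1, -1, -1) [-0.0846  0.0211  0.5697  0.4283  0.1221 -0.0068  0.0095  1.4862 -0.0137]
real	1m2.058s
user	1m2.506s
sys	0m0.076s
```

```bash
python3 -m handwheel '[[0,0,-0.3,0,0,0.3],[0,0,-0.4,0,0,0.6],[0,0,-0.4,0,0,0.8],[0,0,-0.4,0,0,0.8],[0,0,-0.4,0,0,0.8],[0,0,-0.4,0,0,0.8],[0,0,-0.4,0,0,0.8],[0,0,-0.4,0,0,0.8]]' >/dev/null;python3 log.py
python3 -m handwheel '[[0,0,-0.3,0,0,0.8],[0,0,-0.3,0,0,0.8],[0,0,-0.3,0,0,0.8],[0,0,-0.2,0,0,0.8],[0,0,-0.2,0,0,0.8],[0,0,-0.1,0,0,0.8],[0,0,0,0,0,0.8],[0,0,0,0,0,0.8]]' >/dev/null;python3 log.py
python3 -m handwheel '[[0,0,0,0,0,0.8],[0,0,0,0,0,0.8],[0,0,0,0,0,0.8],[0,0,0,0,0,0.8],[0,0,0,0,0,0.8],[0,0,0,0,0,0.8],[0,0,0,0,0,0.8],[0,0,0,0,0,0.8]]' >/dev/null;python3 log.py
```

```text
9.22 p [ 0.6594 -0.0259  0.1592] y az 16.12 z [-0.  0. -1.] F [ 0.4 -0.4 -6.1] w 0.17 g 55.0 q [-0.36  0.58  0.5   1.59 -0.31  1.05  0.51]
9.88 p [ 0.6595 -0.0258  0.187 ] y az -9.47 z [ 0.  0. -1.] F [-0.3 -0.6 -7. ] w 0.169 g 55.0 q [-0.43  0.58  0.63  1.57 -0.37  1.12  0.11]
10.55 p [ 0.6594 -0.0258  0.1867] y az -35.07 z [-0.  0. -1.] F [-0.1  0.6 -5.8] w 0.172 g 55.0 q [-0.5   0.61  0.75  1.57 -0.44  1.14 -0.27]
```

```bash
python3 -m handwheel '[[0,0,0,0,0,0.8],[0,0,0,0,0,0.8],[0,0,0,0,0,0.8],[0,0,0,0,0,0.8],[0,0,0,0,0,0.8],[0,0,0,0,0,0.8],[0,0,0,0,0,0.8],[0,0,0,0,0,0.8]]' >/dev/null;python3 log.py
python3 -m handwheel '[[0,0,0,0,0,0.8],[0,0,0,0,0,0.8],[0,0,0,0,0,0.8],[0,0,0,0,0,0.8],[0,0,0,0,0,0.8],[0,0,0,0,0,0.8],[-0.1,0.05,0,0,0,0.6],[-0.2,0.1,0,0,0,0.2]]' >/dev/null;python3 log.py
python3 -m handwheel '[[-0.4,0.2,0,0,0,0],[-0.5,0.25,0,0,0,0],[-0.5,0.25,0,0,0,0],[-0.5,0.25,0,0,0,0],[-0.5,0.25,0,0,0,0],[-0.5,0.25,0,0,0,0],[-0.5,0.25,0,0,0,0],[-0.5,0.25,0,0,0,0]]' >/dev/null;python3 log.py
```

```text
11.22 p [ 0.6594 -0.0257  0.1868] y az -60.66 z [-0.     0.001 -1.   ] F [-0.3 -0.4 -6.8] w 0.173 g 55.0 q [-0.56  0.64  0.87  1.58 -0.52  1.17 -0.64]
11.88 p [ 0.6542 -0.029   0.1865] y az -82.96 z [-0.     0.001 -1.   ] F [ 0.4  0.7 -5.5] w 0.168 g 55.0 q [-0.61  0.68  0.97  1.59 -0.59  1.19 -0.96]
12.55 p [ 0.5806 -0.0791  0.1868] y az -82.88 z [ 0.  0. -1.] F [ 0.5  0.4 -6. ] w 0.168 g 55.0 q [-0.62  0.57  1.01  1.78 -0.54  1.1  -0.87]
```

```bash
python3 - <<'E'
from h import *
g=get_image("top");cv2.imwrite("pics/top2.png",g['image'][:,:,::-1])
for n,z in(("bin",0),("tray_grip",.206),("tray_lip",.131),("loupe",0)):
    for q in place_of(n,"top")[:2]:
        p=np.array(q['point'])*[512,384];print(n,round(q['score'],2),p.round(),onz(g,*p,z).round(4))
for p in((334,209),(400,201),(413,288),(347,297)):print(onz(g,*p,.1).round(3))
E
python3 - <<'E'
import fk,json,numpy as np
from scipy.optimize import least_squares
D=[tuple(map(np.array,l)) for l in map(json.loads,open('log.jsonl'))]
sg,p=json.load(open('model.json'))
f=least_squares(fk.res,p,args=(D,sg));r=f.fun.reshape(-1,6);print(f.x.round(3),abs(r).max(0).round(3));json.dump([sg,list(f.x)],open('model.json','w'))
E
```

```text
bin 0.61 [362. 250.] [ 0.4385 -0.3081  0.    ]
[ 0.549 -0.21   0.1  ]
[ 0.566 -0.39   0.1  ]
[ 0.338 -0.408  0.1  ]
[ 0.323 -0.233  0.1  ]
[-8.600e-02  1.430e-01  5.820e-01  4.390e-01  2.410e-01 -2.000e-03
  1.600e-02  1.484e+00  1.000e-03] [0.104 0.074 0.068 0.    0.    0.   ]
```

View pics/top2.png

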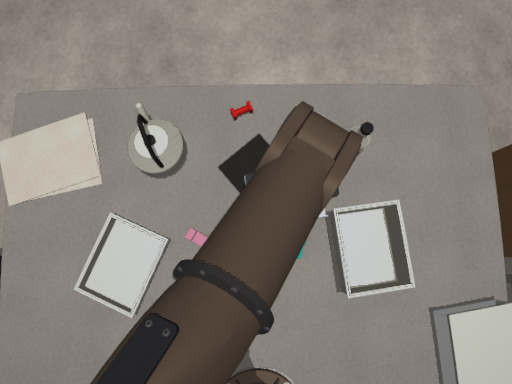

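The arm has swung over the loupe at a safe height. The bin's rim corners are at (334,209), (400,201), (413,288) and (347,297). I'll check whether the tilt is reachable with an improved arm model.

```bash
cat > ik.py <<'E'
import numpy as np,json
from scipy.spatial.transform import Rotation as R
from scipy.optimize import least_squares
D=[tuple(map(np.array,l)) for l in map(json.loads,open('log.jsonl'))]
Z=lambda t:R.from_euler('z',t);Y=lambda t:R.from_euler('y',t)
def rots(q):
    A1=Z(-q[0]-.086);A2=A1*Y(q[1]);A3=A2*Z(-q[2]);A4=A3*Y(q[3]);A5=A4*Z(-q[4]);A6=A5*Y(q[5]);return A1,A3,A5,A6
def pts(q,p):
    A1,A3,A5,A6=rots(q);x=[A1.apply([p[0],p[1],p[2]])];x.append(x[-1]+A3.apply([p[3],p[4],p[5]]));x.append(x[-1]+A5.apply([p[6],p[7],p[8]]));x.append(x[-1]+A6.apply([p[9],p[10],p[11]]));return x,A6*Z(-q[6]+1.484)
def fr(p):return np.concatenate([(pts(q,p)[0][-1]-x)*100 for q,x,v in D]+[(p-p0)*.3])
p0=np.array([0,0,.3,0,0,.4,0,0,.4,0,0,.25])
p=least_squares(fr,p0).x
lo=np.array([-2.62,-.44,-1.27,.08,-1.32,.12,-2.74])+.05;hi=np.array([2.62,2.09,1.32,2.57,4.46,2,2.74])-.05
def ik(x,A,q0):
    f=lambda q:np.r_[(pts(q,p)[0][-1]-x)*20,(pts(q,p)[1].inv()*A).as_rotvec()*5,(q-q0)*.02]
    s=least_squares(f,np.clip(q0,lo,hi),bounds=(lo,hi));return s.x,np.abs(s.fun[:6]).max()
if __name__=='__main__':
    print('links',p.round(3),'err mm',(abs(fr(p)[:-12]).max()*10).round(2))
    q=D[-1][0];A0=R.from_rotvec(D[-1][2]);lip=np.array([.448,-.270,.131])
    for th in range(0,61,6):
        A=A0*R.from_rotvec([np.radians(th),0,0]);x=lip-A.apply([0,.095,.056])
        q,e=ik(x,A,q);P=pts(q,p)[0];print(th,x.round(3),q.round(2),round(e,3),'elbow',P[1].round(2),'wrist',P[2].round(2))
E
python3 ik.py
```

```text
links [ 0.015 -0.013  0.144  0.002 -0.016  0.556  0.007  0.013  0.431  0.013
  0.013  0.232] err mm 7.21
0 [ 0.436 -0.176  0.187] [-0.52  0.37  1.1   2.03 -0.4   0.98 -0.67] 0.0 elbow [0.2  0.07 0.67] wrist [ 0.44 -0.19  0.42]
6 [ 0.437 -0.182  0.197] [-0.43  0.38  1.06  1.99 -0.46  1.09 -0.6 ] 0.0 elbow [0.2  0.05 0.67] wrist [ 0.44 -0.22  0.43]
12 [ 0.438 -0.189  0.206] [-0.34  0.4   1.02  1.95 -0.51  1.2  -0.54] 0.0 elbow [0.22 0.03 0.66] wrist [ 0.44 -0.25  0.43]
18 [ 0.439 -0.198  0.214] [-0.25  0.42  0.98  1.91 -0.55  1.32 -0.48] 0.0 elbow [0.23 0.02 0.66] wrist [ 0.44 -0.29  0.43]
24 [ 0.44  -0.207  0.221] [-0.17  0.45  0.95  1.87 -0.59  1.43 -0.43] 0.0 elbow [ 0.25 -0.    0.65] wrist [ 0.45 -0.32  0.43]
30 [ 0.441 -0.216  0.227] [-0.09  0.49  0.92  1.83 -0.62  1.54 -0.39] 0.0 elbow [ 0.27 -0.02  0.64] wrist [ 0.45 -0.35  0.42]
36 [ 0.443 -0.226  0.232] [-0.01  0.53  0.88  1.79 -0.65  1.65 -0.36] 0.0 elbow [ 0.28 -0.05  0.63] wrist [ 0.45 -0.38  0.41]
42 [ 0.444 -0.237  0.236] [ 0.06  0.57  0.85  1.76 -0.67  1.76 -0.33] 0.0 elbow [ 0.3  -0.07  0.62] wrist [ 0.46 -0.4   0.4 ]
48 [ 0.445 -0.248  0.239] [ 0.12  0.61  0.82  1.72 -0.7   1.86 -0.31] 0.0 elbow [ 0.31 -0.09  0.61] wrist [ 0.46 -0.43  0.38]
54 [ 0.447 -0.26   0.241] [ 0.18  0.65  0.78  1.69 -0.71  1.95 -0.29] 0.0 elbow [ 0.33 -0.12  0.59] wrist [ 0.46 -0.46  0.36]
60 [ 0.448 -0.271  0.241] [ 0.38  0.63  0.5   1.65 -0.69  1.95 -0.4 ] 0.0 elbow [ 0.29 -0.18  0.6 ] wrist [ 0.47 -0.48  0.34]
```

```bash
python3 -m handwheel '[[-0.5,0.25,0,0,0,0],[-0.5,0.25,0,0,0,0],[-0.5,0.25,0,0,0,0],[-0.5,0.25,0,0,0,0],[-0.5,0.25,0,0,0,0],[-0.5,0.25,0,0,0,0],[-0.5,0.25,0,0,0,0],[-0.5,0.25,0,0,0,0]]' >/dev/null;python3 log.py
python3 -m handwheel '[[-0.5,0.25,0,0,0,0.1],[-0.5,0.25,0,0,0,0.2],[-0.5,0.25,0,0,0,0],[-0.5,0.25,0,0,0,0],[-0.5,0.25,0,0,0,0],[-0.5,0.25,0,0,0,0],[-0.4,0.2,0,0,0,0],[-0.2,0.1,0,0,0,0]]' >/dev/null;python3 log.py
python3 - <<'E'
from h import *
g=get_image("side");t=cv2.resize(g['image'][130:350,120:400],None,fx=2.5,fy=2.5);cv2.imwrite("pics/side2.png",t[:,:,::-1])
E
python3 log.py
```

```text
13.47 p [ 0.5061 -0.1287  0.1868] y az -82.89 z [ 0.  0. -1.] F [-0.  -0.2 -6.7] w 0.168 g 55.0 q [-0.61  0.46  1.06  1.93 -0.47  1.03 -0.78]
14.13 p [ 0.4381 -0.1725  0.1868] y az -84.14 z [-0.  0. -1.] F [ 0.5  0.7 -4.7] w 0.171 g 55.0 q [-0.59  0.37  1.13  2.04 -0.4   0.97 -0.72]
14.18 p [ 0.4379 -0.1727  0.1868] y az -84.17 z [-0.  0. -1.] F [-1.3  0.2 -7. ] w 0.172 g 55.0 q [-0.59  0.37  1.13  2.05 -0.4   0.97 -0.72]
```

View pics/side2.png

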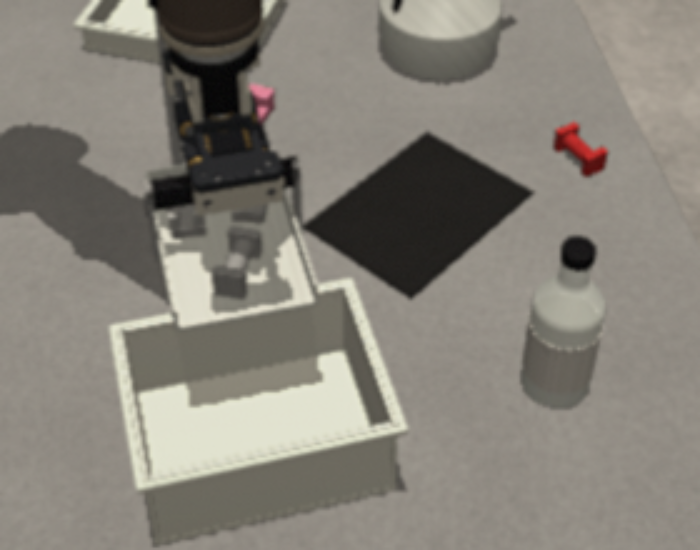

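The side view shows the tray level, with its open end over the bin's near side and all three blanks on it. Now I tip it.

```bash
python3 -m handwheel '[[0,0.08,-0.12,0.4,0,0],[0,0.1,-0.155,0.5,0,0],[0,0.1,-0.155,0.5,0,0],[0,0.1,-0.155,0.5,0,0],[0,0.1,-0.155,0.5,0,0],[0,0.1,-0.155,0.5,0,0],[0,0.1,-0.155,0.5,0,0],[0,0.1,-0.155,0.5,0,0]]' >/dev/null;python3 log.py
python3 -m handwheel '[[0,0.1,-0.155,0.5,0,0],[0,0.1,-0.155,0.5,0,0],[0,0.1,-0.155,0.5,0,0],[0,0.1,-0.155,0.5,0,0],[0,0.1,-0.155,0.5,0,0],[0,0.1,-0.155,0.5,0,0],[0,0.1,-0.155,0.5,0,0],[0,0.1,-0.155,0.5,0,0]]' >/dev/null;python3 log.py
python3 -m handwheel '[[0,0.1,-0.155,0.5,0,0],[0,0.1,-0.155,0.5,0,0],[0,0.1,-0.155,0.5,0,0],[0,0.1,-0.155,0.5,0,0],[0,0.1,-0.155,0.5,0,0],[0,0.1,-0.155,0.5,0,0],[0,0,0,0,0,0],[0,0,0,0,0,0]]' >/dev/null;python3 log.py
python3 - <<'E'
from h import *
g=get_image("side");t=cv2.resize(g['image'][130:350,120:400],None,fx=2.5,fy=2.5);cv2.imwrite("pics/side3.png",t[:,:,::-1])
E
```

```text
14.85 p [ 0.442  -0.1901  0.2088] y az -84.01 z [-0.028  0.268 -0.963] F [ 0.3 -0.2 -5.8] w 0.168 g 55.0 q [-0.23  0.44  0.98  1.88 -0.57  1.28 -0.48]
15.52 p [ 0.4445 -0.2145  0.2251] y az -84.01 z [-0.054  0.521 -0.852] F [ 0.4  0.5 -5.4] w 0.171 g 55.0 q [ 0.08  0.59  0.86  1.71 -0.69  1.6  -0.32]
16.18 p [ 0.4463 -0.2353  0.2325] y az -84.11 z [-0.071  0.685 -0.725] F [ 0.4 -0.3 -2.4] w 0.172 g 55.0 q [ 0.26  0.71  0.79  1.58 -0.75  1.82 -0.25]
```

View pics/side3.png

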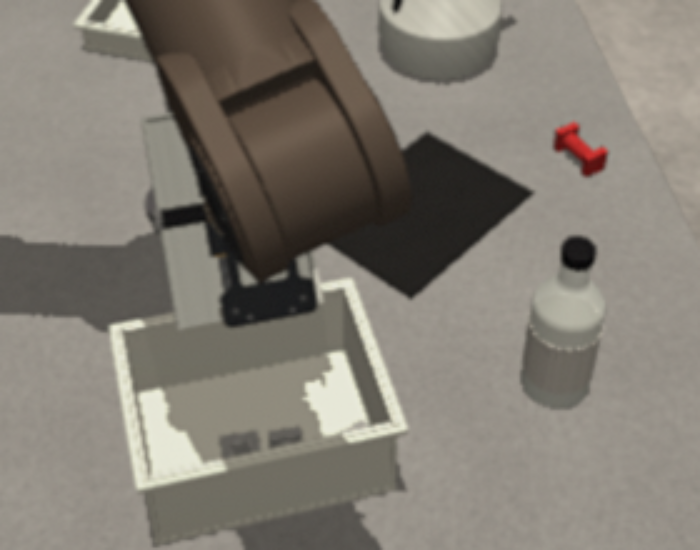

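The side view shows two blanks on the bin floor, around (240,443) and (285,436). The third isn't visible, so I tilt a bit further and check the load.

```bash
python3 -m handwheel '[[0,0.1,-0.155,0.5,0,0],[0,0.1,-0.155,0.5,0,0],[0,0.1,-0.155,0.5,0,0],[0,0,0,0,0,0],[0,0,0,0,0,0],[0,0,0,0,0,0]]' >/dev/null;python3 log.py
python3 - <<'E'
from h import *
f=[]
for i in range(4):g=get_image("wrist");f.append(observe()['force'])
print(np.mean(f,0),np.std(f,0));cv2.imwrite("pics/w3.png",g['image'][:,:,::-1])
get_image("side")
for c in("wrist","side"):
  for n in("jaw_mid","channel_mid","spool_mid"):
    print(c,n,[(round(q['score'],2),(np.array(q['point'])*[512,384]).round().tolist()) for q in place_of(n,c)])
E
```

```text
16.73 p [ 0.4474 -0.2449  0.2356] y az -83.99 z [-0.079  0.756 -0.649] F [-0.4  0.3 -2.1] w 0.171 g 55.0 q [ 0.34  0.77  0.74  1.51 -0.77  1.92 -0.24]
[ 0.30945626  0.23771994 -2.53903808] [0.48289093 0.41454064 0.29819757]
wrist jaw_mid [(0.76, [201.0, 110.0]), (0.6, [248.0, 205.0])]
wrist channel_mid []
wrist spool_mid []
side jaw_mid [(0.55, [254.0, 315.0]), (0.15, [216.0, 318.0])]
side channel_mid [(0.66, [237.0, 314.0]), (0.56, [216.0, 318.0]), (0.44, [219.0, 311.0])]
side spool_mid [(0.64, [355.0, 189.0]), (0.61, [238.0, 314.0]), (0.58, [217.0, 313.0])]
```

View pics/w3.png

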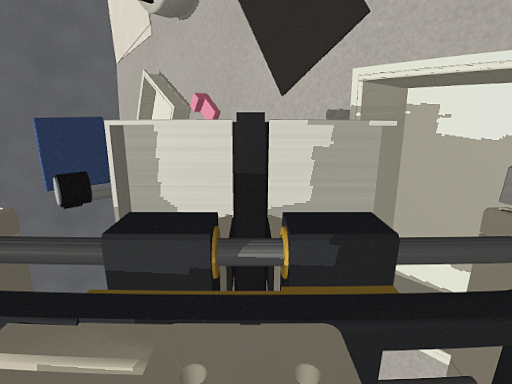

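The tray floor looks empty in the wrist view, the load fell by about 3.3 N, and the networks report three blanks in the bin. Now I level the tray and carry it back.

```bash
python3 -m handwheel '[[0,-0.16,0.25,-0.8,0,0],[0,-0.16,0.25,-0.8,0,0],[0,-0.16,0.25,-0.8,0,0],[0,-0.16,0.25,-0.8,0,0],[0,-0.16,0.25,-0.8,0,0],[0,-0.16,0.25,-0.8,0,0],[0,-0.16,0.25,-0.8,0,0],[0,-0.16,0.25,-0.8,0,0]]' >/dev/null;python3 log.py
python3 -m handwheel '[[0,-0.16,0.25,-0.8,0,0],[0,-0.16,0.25,-0.8,0,0],[0,-0.16,0.25,-0.8,0,0],[0,-0.16,0.25,-0.8,0,0],[0,-0.16,0.25,-0.8,0,0],[0,-0.16,0.25,-0.8,0,0],[0,-0.16,0.25,-0.8,0,0],[0,0,0,-0.4,0,0]]' >/dev/null;python3 log.py
python3 -m handwheel '[[0.4,-0.2,0,0,0,0],[0.8,-0.42,0,0,0,0],[0.8,-0.42,0,0,0,0],[0.8,-0.42,0,0,0,0],[0.8,-0.42,0,0,0,0],[0.8,-0.42,0,0,0,0],[0.8,-0.42,0,0,0,0],[0.8,-0.42,0,0,0,0]]' >/dev/null;python3 log.py
```

```text
17.95 p [ 0.4424 -0.2007  0.2202] y az -84.07 z [-0.041  0.403 -0.914] F [-1.1  0.4 -2.2] w 0.169 g 55.0 q [-0.06  0.51  0.91  1.79 -0.63  1.45 -0.39]
18.62 p [ 0.4386 -0.1686  0.1911] y az -83.95 z [-0.001 -0.    -1.   ] F [ 0.3 -0.1 -3.5] w 0.166 g 55.0 q [-0.6   0.35  1.12  2.04 -0.38  0.98 -0.75]
19.28 p [ 0.5544 -0.0949  0.1917] y az -84.07 z [-0.     0.002 -1.   ] F [ 0.8 -0.6 -2.8] w 0.17 g 55.0 q [-0.62  0.52  1.03  1.83 -0.5   1.08 -0.87]
```

```bash
python3 -m handwheel '[[0.8,-0.41,0,0,0,0],[0.8,-0.41,0,0,0,0],[0.8,-0.41,0,0,0,0],[0.8,-0.41,0,0,0,0],[0.8,-0.41,0,0,0,0],[0.8,-0.41,0,0,0,0],[0.7,-0.38,0,0,0,-0.4],[0,0,0,0,0,-1]]' >/dev/null;python3 log.py
python3 -m handwheel '[[0,0,0,0,0,-1],[0,0,0,0,0,-1],[0,0,0,0,0,-1],[0,0,0,0,0,-1],[0,0,0,0,0,-1],[0,0,0,0,0,-1],[0,0,0,0,0,-1],[0,0,0,0,0,-1]]' >/dev/null;python3 log.py
python3 -m handwheel '[[0,0,0,0,0,-1],[0,0,0,0,0,-1],[0,0,0,0,0,-1],[0,0,0,0,0,-1],[0,0,0,0,0,-1],[0,0,0,0,0,-1],[0,0,0,0,0,-1],[0,0,0,0,0,-1]]' >/dev/null;python3 log.py
python3 -m handwheel '[[0,0,0.2,0,0,-1],[0,0,0.4,0,0,-1],[0,0,0.4,0,0,-1],[0,0,0.4,0,0,-1],[0,0,0.4,0,0,-1],[0,0,0.4,0,0,-1],[0,0,0.4,0,0,-1],[0,0,0.2,0,0,-1]]' >/dev/null;python3 log.py
```

```text
19.95 p [ 0.6594 -0.0241  0.1904] y az -78.19 z [-0.     0.003 -1.   ] F [ 0.1  0.9 -3.3] w 0.171 g 55.0 q [-0.6   0.67  0.94  1.58 -0.57  1.19 -0.91]
20.62 p [ 0.6569 -0.0275  0.1912] y az -46.28 z [-0.001  0.002 -1.   ] F [ 1.1  0.2 -2.4] w 0.172 g 55.0 q [-0.52  0.61  0.79  1.57 -0.46  1.15 -0.44]
21.28 p [ 0.6568 -0.0276  0.1912] y az -14.3 z [-0.001  0.002 -1.   ] F [-0.7  0.3 -2. ] w 0.17 g 55.0 q [-0.44  0.57  0.64  1.57 -0.37  1.13  0.04]
21.95 p [ 0.6562 -0.0276  0.1341] y az 17.66 z [-0.003  0.003 -1.   ] F [-0.1  0.4 -2.2] w 0.172 g 55.0 q [-0.33  0.6   0.46  1.62 -0.31  1.    0.54]
```

```bash
python3 -m handwheel '[[0,0,0.2,0,0,-1],[0,0,0.2,0,0,-1],[0,0,0,0,0,-1],[0,0,0,0,0,-1],[0,0,0,0,0,-1],[0,0,0,0,0,-0.36],[0,0,0,0,0,0],[0,0,0,0,0,0]]' >/dev/null;python3 log.py
python3 - <<'E'
from h import *
g=get_image("side")
s=observe();T=R.from_rotvec(s['ee_rot']);G=R.from_euler('z',np.radians(39.11)).as_matrix()@np.array([[0,1,0],[1,0,0],[0,0,-1.]])
P=np.array([.6594,-.0265,.0668])
print('shift/0.02',(T.inv().apply(P-s['position'])/.02).round(2),'turn/4deg',np.degrees((T.inv()*R.from_matrix(G)).as_rotvec()/4).round(2))
E
```

```text
22.62 p [ 0.6562 -0.0282  0.1275] y az 38.81 z [-0.001  0.001 -1.   ] F [ 0.6  0.4 -2.2] w 0.169 g 55.0 q [-0.27  0.59  0.36  1.62 -0.24  0.97  0.85]
shift/0.02 [-0.04  0.18  3.04] turn/4deg [ 0.   -0.01 -0.07]
```

```bash
python3 -m handwheel '[[-0.04,0.18,0.4,0,0,-0.07],[0,0,0.5,0,0,0],[0,0,0.5,0,0,0],[0,0,0.5,0,0,0],[0,0,0.4,0,0,0],[0,0,0.3,0,0,0],[0,0,0,0,0,0],[0,0,0,0,0,0]]' >/dev/null;python3 log.py
python3 -m handwheel '[[0,0,0.15,0,0,0],[0,0,0.15,0,0,0],[0,0,0.1,0,0,0],[0,0,0,0,0,0],[0,0,0,0,0,0]]' >/dev/null;python3 log.py
python3 - <<'E'
from h import *
s=observe();T=R.from_rotvec(s['ee_rot']);G=R.from_euler('z',np.radians(39.11)).as_matrix()@np.array([[0,1,0],[1,0,0],[0,0,-1.]])
P=np.array([.6594,-.0265,.0668])
print('shift/0.02',(T.inv().apply(P-s['position'])/.02).round(2),'turn/4deg',np.degrees((T.inv()*R.from_matrix(G)).as_rotvec()/4).round(2))
E
```

```text
23.33 p [ 0.6589 -0.0266  0.0755] y az 39.24 z [-0.001 -0.    -1.   ] F [-0.4  0.8 -2.9] w 0.168 g 55.0 q [-0.26  0.65  0.34  1.66 -0.27  0.88  0.87]
23.75 p [ 0.6591 -0.0266  0.068 ] y az 39.25 z [ 0.  0. -1.] F [-0.5  0.9 -2.9] w 0.169 g 55.0 q [-0.26  0.66  0.34  1.66 -0.27  0.86  0.88]
shift/0.02 [-0.01  0.01  0.06] turn/4deg [ 0.   -0.    0.03]
```

Lower the last millimetre or so to light contact, then release.

```bash
python3 -m handwheel '[[0,0,0.05,0,0,0],[0,0,0,0,0,0],[0,0,0,0,0,0]]' >/dev/null;python3 log.py
python3 -m handwheel '[[0,0,0.03,0,0,0],[0,0,0,0,0,0],[0,0,0,0,0,0]]' >/dev/null;python3 log.py
```

```text
24.0 p [ 0.6592 -0.0265  0.067 ] y az 39.25 z [ 0.  0. -1.] F [-0.2  0.3 -2. ] w 0.172 g 55.0 q [-0.26  0.66  0.34  1.66 -0.27  0.86  0.88]
24.25 p [ 0.6593 -0.0266  0.0667] y az 39.25 z [ 0.  0. -1.] F [-0.6  0.6  1.1] w 0.169 g 55.0 q [-0.26  0.66  0.34  1.66 -0.27  0.86  0.88]
```

```bash
python3 -m handwheel '[[0,0,0,0,0,0],[0,0,0,0,0,0],[0,0,0,0,0,0],[0,0,0,0,0,0],[0,0,0,0,0,0],[0,0,0,0,0,0],[0,0,0,0,0,0],[0,0,0,0,0,0]]' 0.8 >/dev/null;python3 log.py
python3 -m handwheel '[[0,0,-0.2,0,0,0],[0,0,-0.5,0,0,0],[0,0,-1,0,0,0],[0,0,-1,0,0,0],[0,0,-1,0,0,0],[0,0,-1,0,0,0],[0,0,-1,0,0,0],[0,0,-1,0,0,0]]' >/dev/null;python3 log.py
python3 -m handwheel '[[1,0,-0.5,0,0,0],[1,0,-0.5,0,0,0],[1,0,-0.5,0,0,0],[1,0,0,0,0,0],[1,0,0,0,0,0],[1,0,0,0,0,0],[1,0,0,0,0,0],[1,0,0,0,0,0]]' >/dev/null;python3 log.py
python3 -m handwheel '[[1,0,0,0,0,0],[1,0,0,0,0,0],[1,0,0,0,0,0],[1,0,0,0,0,0],[0,0,0,0,0,0],[0,0,0,0,0,0]]' >/dev/null;python3 log.py
python3 - <<'E'
from h import *
I=[get_image(c)['image'] for c in("top","side")]
a=cv2.resize(I[0][100:310,190:430],(480,420));b=cv2.resize(I[1][100:360,130:390],(420,420))
cv2.imwrite("pics/fin.png",np.hstack([a,b])[:, :800,::-1])
E
```

```text
24.92 p [ 0.6592 -0.0266  0.0664] y az 39.25 z [ 0.  0. -1.] F [0.2 0.5 0.2] w 0.703 g 0.0 q [-0.26  0.66  0.34  1.66 -0.27  0.86  0.88]
25.58 p [ 0.6591 -0.0267  0.2025] y az 39.24 z [ 0.001  0.    -1.   ] F [ 1.4 -0.5 -0.2] w 0.799 g 0.0 q [-0.29  0.52  0.39  1.54 -0.21  1.12  0.83]
26.25 p [0.5573 0.0979 0.2314] y az 39.24 z [ 0.001  0.    -1.   ] F [ 0.2  0.8 -0.2] w 0.797 g 0.0 q [-0.55  0.34  0.38  1.74 -0.14  1.09  0.56]
26.75 p [0.5069 0.1602 0.2313] y az 39.37 z [ 0.001  0.001 -1.   ] F [ 0.6  0.4 -0.8] w 0.798 g 0.0 q [-0.68  0.28  0.35  1.82 -0.11  1.06  0.4 ]
```

```bash
python3 -c "
import cv2;i=cv2.imread('pics/fin.png');print(i.shape)"
```

```text
(420, 800, 3)
```

View pics/fin.png

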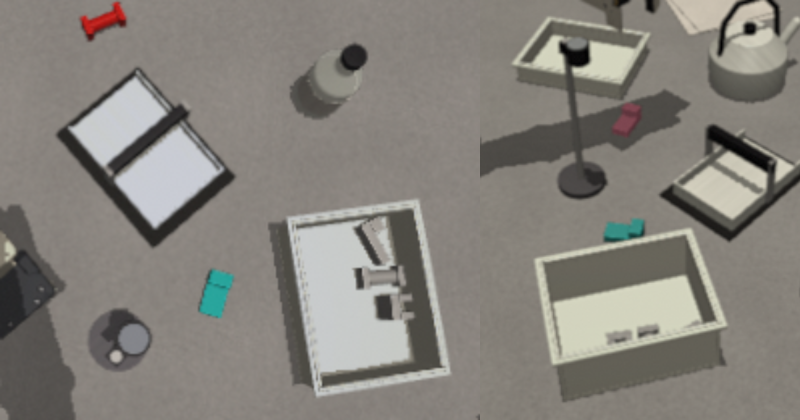

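The final views show all three blanks in the bin, at (375,240), (380,277) and (393,305) in the left half of the picture. The empty tray is lined up on its mat, and nothing else has moved.

```bash
python3 -c "
from cell import sign_off;print(sign_off())"
```

```text
the job is handed in; nothing more can be done
None
```

All three blanks are in the deep white bin, the empty tray is back flat and lined up on its mat, and the job was handed in at about 27 s with the gripper clear of everything.

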